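# Fit the honing wheel and clip it on

### The job

Turn the wooden honing wheel by its crank handle until the lugs under it mesh with the stand and it drops fully home. Then lay the spring clip flat on the wheel with its open mouth towards the spindle, let go of it, and push it sideways from behind until it snaps fully home into the groove under the spindle's head. Leave the rasp and the spokeshave lying where they are.

Things in the scene. Friction and masses are not known exactly. Their poses are not given: they have to be found in the camera images.
- stand: Fixed grey round cast foot, 176 mm in diameter, with a vertical steel spindle on its axis. Origin: centre of its underside on the bench, z up. Its flange carries four upright dogs (tops at z = 36 mm) at 45, 135, 225 and 315 degrees from its x axis. The wheel's seat is at z = 38 mm.
- groove (a point): Point on the spindle's axis, 58 mm above the bench, level with the wheel's upper face when the wheel is home. The groove is the 24 mm thick neck of the spindle from 56 to 70 mm above the bench. Axes as the stand's.
- spindle_top (a point): Centre of the spindle's top, 88 mm above the bench. Below it is the spindle's head, 34 mm in diameter, from 70 to 88 mm, above the groove; below the groove the spindle is 34 mm thick again.
- wheel: Loose pale wooden disc, 200 x 20 mm, about 0.6 kg, flat round the spindle (bore 37 mm). Origin: centre of its underside, z up. At the start 46 mm above the bench, its lugs (10 mm high, under it) riding on the dogs. When its yaw relative to the stand is a multiple of 90 degrees (play 6 either way) it drops 8 mm by its weight and turns no farther. It turns easily both ways.
- wheel_face (a point): Centre of the wheel's upper face, 20 mm above its origin; 58 mm above the bench when the wheel is home. At the start the wheel's yaw relative to the stand is 23 to 67 degrees, so the meshes at 0 and at 90 degrees are the nearest; either will do.
- crank (a point): Middle of the wheel's upright dark wooden crank handle, a round knob 20 to 25 mm thick fixed to the wheel 80 mm from its axis along the wheel's x axis. This point is 24 mm above the wheel's upper face, the handle's top 25 mm higher still; the handle's foot is a 32 mm wide steel collar 4 mm high.
- clip: Loose steel spring clip lying flat, a U of 84 x 59 x 8 mm, 0.16 kg. Origin: centre of the pocket that takes the spindle's neck, at the underside; +x points out of the open mouth, z up. Two prongs run from the back plate to flared tips at x = +28 mm. Home, its origin is on the spindle's axis (play 1.5 mm) and it lies on the wheel. It fits the groove only once the wheel is home.
- fin (a point): Grip point on the clip's upright fin, at x = -40 mm, 29 mm above the underside, 2 mm below the fin's top. The fin is 10 mm thick (across, in the clip's y), from x = -54 to -24 mm, and stands 23 mm above the 8 mm thick back plate.
- clip_back (a point): Middle of the clip's back end, x = -54 mm, 6 mm above the underside: push here along the clip's +x. Back plate (x = -54 to -14 mm, 46 mm wide) and fin end flush. The noses of the prongs, 11 mm ahead of the origin, leave a gap of 18 mm; a push of 6 to 17 N springs them 6 mm apart to let the neck pass, then they close behind it.
- rasp: Half-round rasp with turned handle, 300 mm long, up to 46 mm wide and 31 mm high, lying loose behind the stand; origin mid-length at the underside, long axis y.
- spokeshave: Wooden spokeshave, 249 mm long, 89 mm wide, 26 mm high, lying loose to the right; origin at the middle of the underside, long axis y.

How it is judged:
On the way, in this order (a step that is already met when the one before it is completed fails the run):
1. the wheel has dropped home on the stand (z of wheel in the frame of stand below 0.0405 m), for 0.2 s.
2. the clip lies flat on the wheel, let go, not yet on the groove (z of clip in the frame of stand between 0.055 and 0.063 m and angle between clip's own z axis and vertical below 0.12 rad and contact force between the fingers and clip below 0.1 N and horizontal distance between clip and groove between 0.012 and 0.11 m), for 0.2 s.
3. the clip has snapped home round the neck (horizontal distance between clip and groove below 0.005 m and z of clip in the frame of stand below 0.063 m), for 0.2 s.
At the end, for the whole second after the job is handed in: The wheel is home (its underside within 2.5 mm of its seat), the clip lies in the groove on the wheel's face with the centre of its pocket within 5 mm of the spindle's axis, flat within 7 degrees, and at rest (all of step 3 and z of wheel in the frame of stand below 0.0405 m and z of clip in the frame of stand above 0.055 m and angle between clip's own z axis and vertical below 0.12 rad and linear speed of clip below 0.02 m/s); the robot touches nothing.
It fails at once if the rasp or the spokeshave was pushed aside by more than 30 mm (distance of any of rasp, spokeshave from where it was at the start of the episode above 0.03 m).
It also fails if it takes over 54 s, if anything falls off the work surface, if the arm or the gripper's body presses on something with over 40 N, if the wrist force passes 120 N, or if a joint passes its speed limit or range.

### The arm

A 6-joint arm with a two-finger parallel gripper is mounted at the origin on a cart in front of the work surface, level with it; the furniture and walls round the work are solid. World frame = base frame: x ahead of the robot, y to its left, z up, the work surface at z = 0. Lengths are in m, angles in rad, forces in N, time in s.
With the tool pointing down it reaches from about 0.3 to 0.775 m from the base axis. Payload 14.6 kg.
Tool frame: the origin (TCP) lies midway between the tips of the shut fingers; the grasp point (between the pads) lies 19 mm behind it; z points along the fingers, y is the line along which they close (so a half turn about z gives the same grasp; the last joint's range is limited). The gripper opens to 85 mm and grips with 20 to 120 N. Pads are 22 mm wide; open, the fingers measure 114 mm over their backs; the gripper's body (76 mm by 85 mm) begins 54 mm behind the grasp point. The pads swing forward as they close: fully open they stand 13 mm farther back than shut.
Start: joints at [-1.321, 0.3, 1.521, -0, 1.321, -0.067], TCP at [0.171, -0.523, 0.231] pointing down, gripper open.
Joint ranges: [-3.03, 3.03], [-0.79, 2.21], [0.23, 2.52], [-1.04, 4.18], [0, 3.07], [-2.55, 2.55]. Speed limits (rad/s): [2.22, 2.22, 2.57, 3.14, 3.14, 3.14].

### API

Orientations are given as a unit quaternion [w, x, y, z].
In Python, from workcell import robot, capture, finish_job gives the robot as it stands (robot), with the cameras as plain functions and the job as plain functions.
- The arm moves only by the shell command python3 nudge.py 'ROWS' [FORCE]. ROWS is rows parted by semicolons, their numbers by spaces, 1 to 12 of them, each of 7 numbers: dx, dy, dz in m, then a rotation vector rx, ry, rz in rad, then the opening from 0.0 (shut) to 1.0 (fully open); each row shifts and turns the commanded pose from where the row before left it, along the tool's axes as they then stand; what a row does not reach is not made up. A row lasts 1/12 s, in which the tool goes at most 0.0417 m and 0.125 rad, less where a joint would pass 70% of its speed; a pose out of reach is approached as far as the arm can. The fingers move at their own pace and stop on an object; FORCE is the grip in N (left out, the last holds). Time passes only in rows, so rows that do not move let the fingers close. It prints the time, the measured TCP pose, the force, the opening and the grip force at its end.
- robot.observe(): the state, without advancing time (a new reading comes with each control period).
- capture(name): name is "scene" or "top"; returns a dict with "frame" (420x560x3 uint8, red, green, blue), "intrinsics" (3x3 intrinsics, pixels), "R" (3x3) and "t" (3): a world point X has camera coordinates R X + t. Camera axes: x right, y down, z forward; pixel columns grow to the right and rows downward; lengths in m; the calibration is good to about 2 mm. A picture is of the moment at which its call begins. There is no depth.
- finish_job(): hands the job in; it is judged then, once.
The state is a dict: "time_s": time; "q": joint angles; "qd": joint speeds; "effort": joint torques, N m; "eef_pos": TCP position; "eef_rot": TCP orientation; "force": force on the tool from outside, world axes, zero at the start; "torque": the same for the moment, N m; "gripper_width": opening from 0.0 (shut) to 1.0 (fully open); "finger_force": force on a finger pad.
Only numpy, scipy, OpenCV 4.12 (cv2) and the standard library are available. Lean on these libraries where they do the work, as an engineer would, in place of code of your own. Each camera call takes 0.05 s, during which the arm holds its last target. There are 200 camera calls.

## Working session

There is one attempt and no reset: what is moved stays moved. The work goes in short steps, Python scripts to look and compute and a shell command to move; the robot and the scene stay as the last step left them, time stands still between calls to the robot, and variables do not carry over. Pictures are saved under pics/ and viewed, at most 10 in all, crops included, and the job is handed in when it is done.

```bash
ls; mkdir -p pics
python3 - <<'E'
from workcell import robot, capture, finish_job
import cv2,pickle
d={}
for n in("scene","top"):
    c=capture(n);d[n]=c
    cv2.imwrite(f"pics/{n}0.png",c["frame"][:,:,::-1]);print(n,c["intrinsics"],c["R"],c["t"])
pickle.dump(d,open("c0.pkl","wb"))
print(robot.observe())
E
```

```text
nudge.py
pics
workcell.py
scene [[463.32883848   0.         279.54220435]
 [  0.         463.32883848 209.81642214]
 [  0.           0.           1.        ]] [[ 0.86395831 -0.50345756  0.0103209 ]
 [-0.26346754 -0.46940011 -0.84276236]
 [ 0.42913971  0.72539233 -0.53818685]] [-0.65746499  0.08669028  0.83396294]
top [[411.86894419   0.         277.59402599]
 [  0.         411.86894419 210.15591707]
 [  0.           0.           1.        ]] [[-0.01193905 -0.99968047 -0.02228045]
 [-0.99074014  0.01484017 -0.13495829]
 [ 0.13524581  0.02046286 -0.99060075]] [-0.26673326  0.61701519  0.86723208]
{'time_s': 0.1, 'q': array([-1.32061068e+00,  3.00422005e-01,  1.52152519e+00, -1.21365684e-05,
        1.32072479e+00, -6.65656060e-02]), 'qd': array([-0.00092669, -0.00183179, -0.00038892,  0.00064034,  0.00036678,
       -0.00157449]), 'effort': array([-1.95263397e-03, -5.44377494e+01, -3.62370121e+01, -2.51075871e-04,
        3.00816399e-03, -2.09549472e-05]), 'eef_pos': array([ 0.17127296, -0.5224231 ,  0.23077189]), 'eef_rot': array([-5.36856530e-04,  9.87484392e-01,  1.57715833e-01, -5.53313435e-05]), 'force': array([-0.37122215, -0.65232723, -0.95854608]), 'torque': array([-0.01356308, -0.03787708,  0.02699634]), 'finger_force': 0.0, 'gripper_width': 1.0028056321956127}
```

View pics/scene0.png

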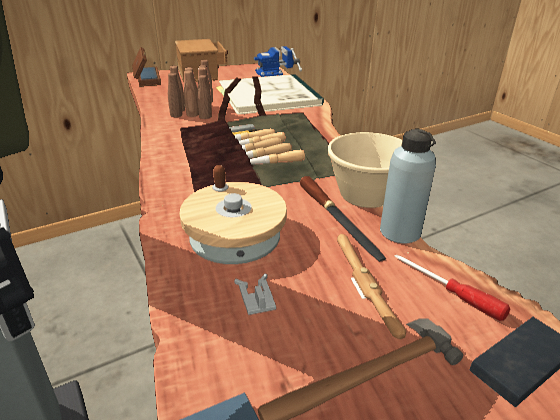

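View pics/top0.png

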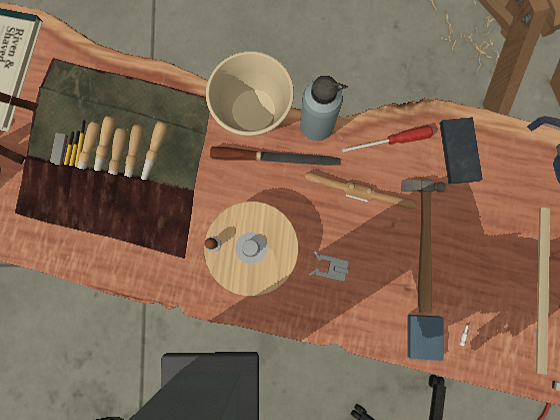

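Scene view: wheel about (233,210), crank top (219,168), clip (257,295). Top view: wheel (251,248), crank (210,243), clip (330,266) with its mouth to the left. I'll zoom in for exact pixels.

Run:
```python
import pickle,cv2,numpy as np
d=pickle.load(open("c0.pkl","rb"))
s=d["scene"]["frame"][:,:,::-1];t=d["top"]["frame"][:,:,::-1]
f=lambda im,x,y,w,h,k:cv2.resize(im[y:y+h,x:x+w],None,fx=k,fy=k,interpolation=cv2.INTER_CUBIC)
a=np.hstack([f(s,225,260,60,60,6),f(t,300,240,60,60,6)])   # clip
b=np.hstack([f(s,170,155,120,80,3),f(t,195,195,120,80,3)])
cv2.imwrite("pics/z0.png",np.vstack([a,b]))
```

```text
(no output)
```

View pics/z0.png

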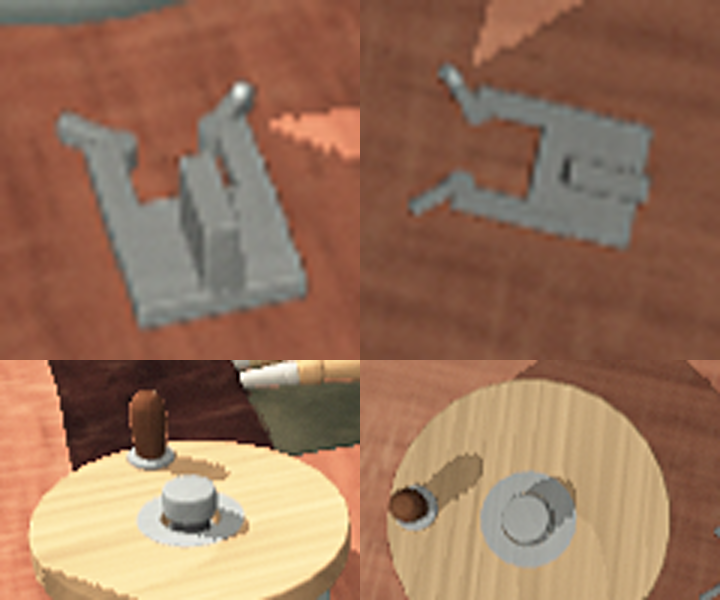

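The crops show the fin as an upright slab. Its top runs from (258,286) to (262.5,297) in scene and from (335,268) to (348,271) in top. The spindle top is at (233,197) in scene and (250.3,248) in top. The crank top is at (219.7,167) in scene and (210.7,242.7) in top. Next I triangulate these.

```bash
cat > h.py <<'E'
import numpy as np,cv2
from scipy.spatial.transform import Rotation as Ro
def P(c): return c["intrinsics"]@np.c_[c["R"],c["t"]]
def tri(a,b,pa,pb):
    X=cv2.triangulatePoints(P(a),P(b),np.array(pa,float).reshape(2,1),np.array(pb,float).reshape(2,1))[:,0];X=X[:3]/X[3]
    e=[np.linalg.norm(proj(c,X)-p) for c,p in((a,pa),(b,pb))];return X,max(e)
def proj(c,X):
    p=P(c)@np.r_[X,1];return p[:2]/p[2]
def atz(c,p,z):
    r=c["R"].T@np.linalg.inv(c["intrinsics"])@np.r_[p,1];o=-c["R"].T@c["t"];return o+r*(z-o[2])/r[2]
def totool(o,d): # world vector into tool axes
    w,x,y,z=o["eef_rot"];return Ro.from_quat([x,y,z,w]).inv().apply(d)
E
python3 - <<'E'
import pickle
from h import *
np.set_printoptions(precision=4,suppress=True)
d=pickle.load(open("c0.pkl","rb"));s,t=d["scene"],d["top"]
for n,a,b in [("spin",(233,197),(250.3,248)),("cranktop",(219.7,167.3),(210.7,242.7)),("collar",(220.3,187),(213,244.3)),
 ("finback",(262.5,297),(348,271.3)),("backL",(247.8,311.7),(344.7,280.8)),("backR",(275.5,307.2),(348.7,261.7)),
 ("tipL",(235.5,281),(369/1-0-0-0-0-0-0-0-0 and 300+(413-360)/6,240+208/6)),("tipR",(265.5,275),(300+(447-360)/6,240+70/6))]:
    print(n,*tri(s,t,a,b), proj(s,tri(s,t,a,b)[0]))
print("clipback z8",atz(t,(348.7,261.7),.008),atz(t,(344.7,280.8),.008),"noses")
E
```

```text
spin [ 0.5307 -0.2196  0.0873] 0.9347764709351594 [232.1778 197.0473]
cranktop [ 0.5408 -0.1418  0.1111] 0.6564788508605662 [219.1659 167.325 ]
collar [ 0.5403 -0.1384  0.0653] 0.7872395748501645 [219.644  187.0299]
finback [ 0.48   -0.4266  0.0309] 0.9007496235865587 [261.6022 297.0722]
backL [ 0.4577 -0.4216  0.0064] 0.20243384811111548 [247.598  311.7139]
backR [ 0.5004 -0.4326  0.0046] 0.6028521848381033 [274.8997 307.2559]
tipL [ 0.473  -0.3431  0.0026] 0.7318762689126235 [234.7693 281.0412]
tipR [ 0.5238 -0.3568  0.0046] 0.6205974834403873 [264.8817 275.0532]
clipback z8 [ 0.4993 -0.4315  0.008 ] [ 0.4574 -0.4212  0.008 ] noses
```

Check: spindle top z measures 87 mm (88 expected), crank top 111 mm (115), fin top 31 mm (31), and the crank radius is about 79 mm (80). The clip yaw comes out at about 75.7° with its origin at (0.492,-0.375). These agree with the text, so I'll go above the crank with the fingers across the tangent.

```bash
cat > go.py <<'E'
import sys
from h import *
from workcell import robot, capture, finish_job
x,y,z,psi=map(float,sys.argv[1:5]);o=robot.observe()
d=totool(o,np.array([x,y,z])-o["eef_pos"]);w,a,b,c=o["eef_rot"]
Rt=Ro.from_euler("z",psi,degrees=True)*Ro.from_euler("x",180,degrees=True)
r=(Ro.from_quat([a,b,c,w]).inv()*Rt).as_rotvec()
print("tool d",d.round(4),"rotvec",r.round(4),"rows",np.linalg.norm(d)/.0417,np.linalg.norm(r)/.125,"F",o["force"].round(1),o["time_s"])
E
python3 go.py 0.5405 -0.140 0.16 83
```

```text
tool d [ 0.47   -0.2483  0.0711] rotvec [-9.0000e-04 -7.0000e-04 -1.1319e+00] rows 12.860173491681206 9.054955829613789 F [-0.4 -0.7 -1. ] 0.1
```

```bash
python3 nudge.py '0.0294 -0.0155 0.0044 0 0 0 0.5;0.0294 -0.0155 0.0044 0 0 0 0.5;0.0294 -0.0155 0.0044 0 0 0 0.5;0.0294 -0.0155 0.0044 0 0 0 0.5;0.0294 -0.0155 0.0044 0 0 0 0.5;0.0294 -0.0155 0.0044 0 0 0 0.5;0.0294 -0.0155 0.0044 0 0 0 0.5;0.0294 -0.0155 0.0044 0 0 0 0.5;0.0294 -0.0155 0.0044 0 0 0 0.5;0.0294 -0.0155 0.0044 0 0 0 0.5;0.0294 -0.0155 0.0044 0 0 0 0.5;0.0294 -0.0155 0.0044 0 0 0 0.5' 20
python3 nudge.py '0.0294 -0.0155 0.0044 0 0 0 0.5;0.0294 -0.0155 0.0044 0 0 0 0.5;0.0294 -0.0155 0.0044 0 0 0 0.5;0 0 0 0 0 -0.12 0.5;0 0 0 0 0 -0.12 0.5;0 0 0 0 0 -0.12 0.5;0 0 0 0 0 -0.12 0.5;0 0 0 0 0 -0.12 0.5;0 0 0 0 0 -0.12 0.5;0 0 0 0 0 -0.12 0.5;0 0 0 0 0 -0.12 0.5;0 0 0 0 0 -0.12 0.5'
python3 go.py 0.5405 -0.140 0.082 83
```

```text
time_s: 1.1
eef_pos: [0.4494, -0.2345, 0.1781]
eef_rot: [-0.0, 0.987, 0.158, -0.0]
force: [0.4, -0.8, -0.3]
gripper_width: 0.502
finger_force: 0.0
time_s: 2.1
eef_pos: [0.5178, -0.1642, 0.1649]
eef_rot: [-0.0, 0.764, 0.645, -0.0]
force: [-0.5, -0.9, -0.3]
gripper_width: 0.501
finger_force: 0.0
tool d [0.0277 0.0184 0.0829] rotvec [-0.0007 -0.0002 -0.0459] rows 2.1425587822619536 0.36737822020855704 F [-0.5 -0.9 -0.3] 2.1
```

```bash
python3 nudge.py '0.014 0.0092 0 0 0 0 0.5;0.0137 0.0092 0 0 0 -0.046 0.5;0 0 0 0 0 0 0.5;0 0 0.02 0 0 0 0.5;0 0 0.02 0 0 0 0.5;0 0 0.02 0 0 0 0.5;0 0 0.02 0 0 0 0.5;0 0 0 0 0 0 0.5'
python3 go.py 0.5405 -0.140 0.082 83
python3 - <<'E'
from workcell import robot, capture, finish_job
import cv2,numpy as np
a=capture("scene")["frame"][120:260,160:300,::-1];b=capture("top")["frame"][180:320,180:320,::-1]
cv2.imwrite("pics/g1.png",cv2.resize(np.hstack([a,b]),None,fx=2.8,fy=2.8))
E
```

```text
time_s: 2.77
eef_pos: [0.5387, -0.1399, 0.0815]
eef_rot: [-0.003, 0.751, 0.66, -0.002]
force: [-1.1, 0.6, -0.7]
gripper_width: 0.5
finger_force: 0.0
tool d [ 0.0001  0.0018 -0.0005] rotvec [-0.0062 -0.0012 -0.0066] rows 0.04395002812202075 0.0732415328084455 F [-1.1  0.6 -0.7] 2.7667
```

View pics/g1.png

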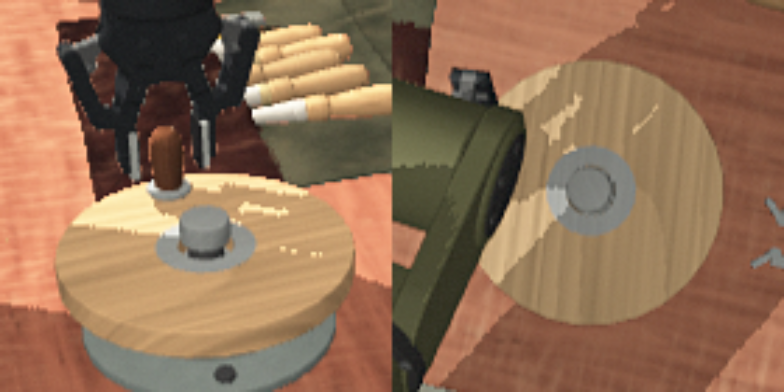

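The knob stands between the two fingers, as intended: knob at crop (167,155), fingers at (135,155) and (205,145). Now I turn clockwise in small arc steps.

```bash
python3 nudge.py '-0.0001 0.004 0 0 0 0.05 0.5;-0.0001 0.004 0 0 0 0.05 0.5;-0.0001 0.004 0 0 0 0.05 0.5;-0.0001 0.004 0 0 0 0.05 0.5;-0.0001 0.004 0 0 0 0.05 0.5;-0.0001 0.004 0 0 0 0.05 0.5;-0.0001 0.004 0 0 0 0.05 0.5;-0.0001 0.004 0 0 0 0.05 0.5;-0.0001 0.004 0 0 0 0.05 0.5;-0.0001 0.004 0 0 0 0.05 0.5'
python3 nudge.py '-0.0001 0.004 0 0 0 0.05 0.5;-0.0001 0.004 0 0 0 0.05 0.5;-0.0001 0.004 0 0 0 0.05 0.5;-0.0001 0.004 0 0 0 0.05 0.5;-0.0001 0.004 0 0 0 0.05 0.5'
```

```text
time_s: 3.7
eef_pos: [0.5781, -0.1552, 0.087]
eef_rot: [0.001, 0.892, 0.453, 0.0]
force: [-2.5, 0.4, 0.3]
gripper_width: 0.501
finger_force: 0.9
time_s: 4.12
eef_pos: [0.5926, -0.1689, 0.087]
eef_rot: [0.0, 0.941, 0.338, 0.0]
force: [-2.7, -0.6, -0.3]
gripper_width: 0.499
finger_force: 0.9
```

```bash
python3 nudge.py '-0.0001 0.004 0 0 0 0.05 0.5;-0.0001 0.004 0 0 0 0.05 0.5;-0.0001 0.004 0 0 0 0.05 0.5;-0.0001 0.004 0 0 0 0.05 0.5'
python3 nudge.py '-0.0001 0.004 0 0 0 0.05 0.5;-0.0001 0.004 0 0 0 0.05 0.5;-0.0001 0.004 0 0 0 0.05 0.5'
```

```text
time_s: 4.45
eef_pos: [0.6016, -0.1821, 0.087]
eef_rot: [0.0, 0.97, 0.243, 0.001]
force: [-0.2, 0.9, 0.2]
gripper_width: 0.502
finger_force: 0.2
time_s: 4.7
eef_pos: [0.6066, -0.1932, 0.0873]
eef_rot: [0.001, 0.986, 0.169, 0.001]
force: [-0.3, -0.6, -0.3]
gripper_width: 0.5
finger_force: 0.0
```

```bash
python3 nudge.py '-0.0001 0.004 0 0 0 0.05 0.5;-0.0001 0.004 0 0 0 0.05 0.5'
python3 - <<'E'
from workcell import robot, capture, finish_job
import cv2,numpy as np
a=capture("scene")["frame"][120:260,160:300,::-1];b=capture("top")["frame"][180:320,180:320,::-1]
cv2.imwrite("pics/g2.png",cv2.resize(np.hstack([a,b]),None,fx=2.8,fy=2.8))
E
```

```text
time_s: 4.87
eef_pos: [0.6086, -0.2005, 0.0871]
eef_rot: [0.0, 0.993, 0.12, 0.001]
force: [-6.3, 9.0, -0.3]
gripper_width: 0.5
finger_force: 5.2
```

View pics/g2.png

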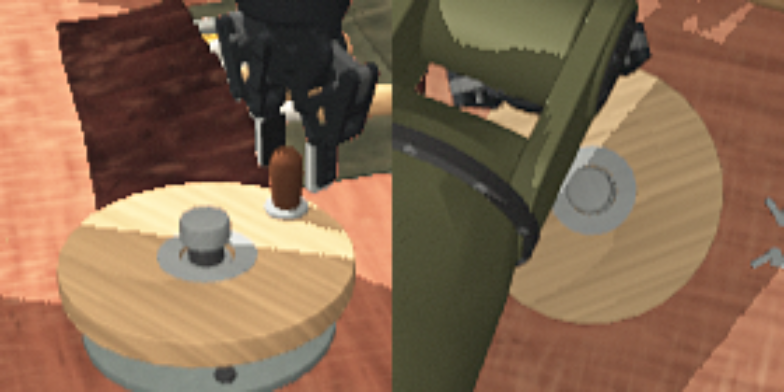

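The wheel has dropped: more of the spindle's neck shows at crop (205,255), the rim sits lower, and the force rises as the mesh blocks further turning. I'll back off, lift and go to the clip.

```bash
python3 nudge.py '0 -0.005 0 0 0 0 0.5;0 -0.005 0 0 0 0 0.5;0 0 -0.03 0 0 0 0.5;0 0 -0.03 0 0 0 0.5;0 0 -0.03 0 0 0 0.5;0 0 -0.02 0 0 0 0.5;0 0 0 0 0 0 0.5'
python3 go.py 0.4824 -0.4135 0.15 75.7
```

```text
time_s: 5.55
eef_pos: [0.6074, -0.1908, 0.2015]
eef_rot: [0.002, 0.993, 0.121, 0.004]
force: [0.4, 0.3, 0.9]
gripper_width: 0.498
finger_force: 0.0
tool d [-0.1753  0.1858  0.0512] rotvec [ 0.0084 -0.0037 -1.078 ] rows 6.2473325878277235 8.62453207599583 F [0.4 0.3 0.9] 5.55
```

```bash
python3 nudge.py '-0.0219 0.0232 0 0 0 0 0.5;-0.0219 0.0232 0 0 0 0 0.5;-0.0219 0.0232 0 0 0 0 0.5;-0.0219 0.0232 0 0 0 0 0.5;-0.0219 0.0232 0 0 0 0 0.5;-0.0219 0.0232 0 0 0 0 0.5;-0.0219 0.0232 0 0 0 0 0.5;-0.0219 0.0232 0 0 0 0 0.5'
python3 nudge.py '0 0 0.01 0 0 -0.12 0.5;0 0 0.01 0 0 -0.12 0.5;0 0 0.01 0 0 -0.12 0.5;0 0 0.01 0 0 -0.12 0.5;0 0 0.01 0 0 -0.12 0.5;0 0 0 0 0 -0.12 0.5;0 0 0 0 0 -0.12 0.5;0 0 0 0 0 -0.12 0.5;0 0 0 0 0 -0.118 0.5;0 0 0 0 0 0 0.5'
python3 go.py 0.4824 -0.4135 0.06 75.7;python3 - <<'E'
from workcell import robot, capture, finish_job
import cv2
for i,n in enumerate(["scene","top"]):
    c=capture(n)
    import pickle;pickle.dump(c,open(f"c1{n}.pkl","wb"))
E
```

```text
time_s: 6.22
eef_pos: [0.4796, -0.4138, 0.1955]
eef_rot: [0.0, 0.993, 0.121, 0.0]
force: [0.1, -0.5, -0.9]
gripper_width: 0.497
finger_force: 0.0
time_s: 7.05
eef_pos: [0.4806, -0.4126, 0.1454]
eef_rot: [0.0, 0.788, 0.616, -0.0]
force: [0.6, -0.0, -0.1]
gripper_width: 0.501
finger_force: 0.0
tool d [-0.0004  0.002   0.0854] rotvec [0.0002 0.0002 0.0055] rows 2.049203618156264 0.04418032891239301 F [ 0.6 -0.  -0.1] 7.05
```

```bash
python3 nudge.py '-0.0004 0.002 0.03 0 0 0.005 0.5;0 0 0.03 0 0 0 0.5;0 0 0.03 0 0 0 0.5;0 0 0.02 0 0 0 0.5;0 0 0.01 0 0 0 0.5;0 0 0.008 0 0 0 0.5;0 0 0.004 0 0 0 0.5;0 0 0 0 0 0 0.5;0 0 0 0 0 0 0.5'
python3 nudge.py '0 0 0 0 0 0 0;0 0 0 0 0 0 0;0 0 0 0 0 0 0;0 0 0 0 0 0 0;0 0 0 0 0 0 0;0 0 0 0 0 0 0' 50
python3 go.py 0.4824 -0.4135 0.0135 75.7
```

```text
time_s: 7.9
eef_pos: [0.4828, -0.4142, 0.0144]
eef_rot: [0.001, 0.791, 0.611, 0.0]
force: [-0.4, -0.3, 0.2]
gripper_width: 0.5
finger_force: 0.0
time_s: 8.4
eef_pos: [0.4826, -0.4142, 0.0142]
eef_rot: [0.001, 0.791, 0.611, 0.0]
force: [-1.8, 0.5, 5.9]
gripper_width: 0.102
finger_force: 49.8
tool d [ 0.0006 -0.0004  0.0007] rotvec [ 0.0012  0.0007 -0.0055] rows 0.024118371607083106 0.04549824461454806 F [-1.8  0.5  5.9] 8.4
```

```bash
python3 nudge.py '0 0 -0.01 0 0 0 0;0 0 -0.02 0 0 0 0;0 0 -0.03 0 0 0 0;0 0 -0.03 0 0 0 0;0 0 -0.01 0 0 0 0;0 0 0 0 0 0 0;0 0 0 0 0 0 0'
python3 go.py 0.5077 -0.312 0.115 75.7
python3 - <<'E'
from workcell import robot, capture, finish_job
import cv2,numpy as np,pickle
c=capture("scene");t=capture("top");pickle.dump((c,t),open("c2.pkl","wb"))
f=lambda im,x,y:cv2.resize(im[y:y+130,x:x+130,::-1],None,fx=3,fy=3,interpolation=cv2.INTER_CUBIC)
cv2.imwrite("pics/lift.png",np.hstack([f(c["frame"],200,180),f(t["frame"],250,200)]))
E
```

```text
time_s: 8.98
eef_pos: [0.4821, -0.4136, 0.1127]
eef_rot: [-0.0, 0.791, 0.611, -0.0]
force: [-1.1, 0.3, -2.6]
gripper_width: 0.101
finger_force: 48.9
tool d [ 0.1048 -0.0009 -0.0023] rotvec [-0.0003 -0.0002 -0.0054] rows 2.51311942594909 0.04365632209905432 F [-1.1  0.3 -2.6] 8.9833
```

View pics/lift.png

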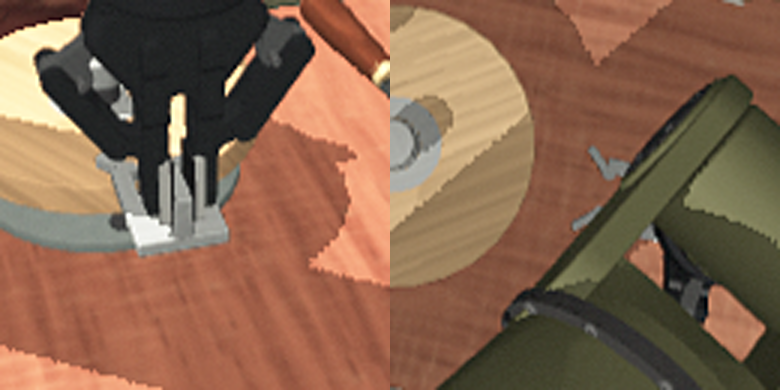

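The clip is held level with its mouth towards the spindle: back corners at crop (137,255) and (229,238) in scene, tips at crop (595,150) and (575,227) in top. Moving it over the wheel and lowering it.

```bash
python3 go.py 0.5068 -0.3116 0.09 75.4
python3 nudge.py '0.0175 0 0 0 0 0 0;0.0175 0 0 0 0 0 0;0.0175 0 0 0 0 0 0;0.0175 0 0 0 0 0 0;0.0175 0 0 0 0 0 0;0.0175 0 0 0 0 0 0;0 0 0.01 0 0 0 0;0 0 0.01 0 0 0 0;0 0 0 0 0 0 0;0 0 0 0 0 0 0'
python3 go.py 0.5068 -0.3116 0.074 75.4
python3 - <<'E'
from h import *
import pickle
c,t=pickle.load(open("c2.pkl","rb"))
a,b=atz(t,(318.3,250),.103),atz(t,(311.7,275.7),.103);print(a,b,(a+b)/2)
E
```

```text
tool d [ 0.1046 -0.0013  0.0214] rotvec [-0.0027 -0.0015 -0.0003] rows 2.5608560073812963 0.024503824251888143 F [-1.3 -0.7 -2.1] 9.0833
time_s: 9.92
eef_pos: [0.5082, -0.3122, 0.092]
eef_rot: [-0.001, 0.791, 0.611, -0.0]
force: [0.9, -0.0, -1.6]
gripper_width: 0.102
finger_force: 48.9
tool d [ 0.0002 -0.0015  0.018 ] rotvec [-0.0021 -0.0007 -0.0006] rows 0.4334316896741144 0.018297986519934414 F [ 0.9 -0.  -1.6] 9.9167
[ 0.52249664 -0.35726844  0.103     ] [ 0.47158757 -0.34283314  0.103     ] [ 0.49704211 -0.35005079  0.103     ]
```

```bash
python3 nudge.py '0 -0.0015 0.006 0 0 0 0;0 0 0.006 0 0 0 0;0 0 0.003 0 0 0 0;0 0 0.002 0 0 0 0;0 0 0 0 0 0 0;0 0 0 0 0 0 0'
python3 nudge.py '0 0 0.0015 0 0 0 0;0 0 0 0 0 0 0;0 0 0 0 0 0 0'
```

```text
time_s: 10.42
eef_pos: [0.5074, -0.3119, 0.0763]
eef_rot: [0.0, 0.791, 0.611, 0.0]
force: [-1.4, -0.1, -1.9]
gripper_width: 0.106
finger_force: 48.9
time_s: 10.67
eef_pos: [0.5074, -0.3118, 0.0749]
eef_rot: [0.0, 0.791, 0.611, 0.0]
force: [-1.1, 0.5, -2.1]
gripper_width: 0.107
finger_force: 48.9
```

```bash
python3 nudge.py '0 0 0.0015 0 0 0 0;0 0 0 0 0 0 0;0 0 0 0 0 0 0'
python3 nudge.py '0 0 0.001 0 0 0 0;0 0 0 0 0 0 0;0 0 0 0 0 0 0'
```

```text
time_s: 10.92
eef_pos: [0.5074, -0.3118, 0.0732]
eef_rot: [-0.0, 0.791, 0.611, -0.0]
force: [-1.1, -0.2, -1.4]
gripper_width: 0.096
finger_force: 48.9
time_s: 11.17
eef_pos: [0.5074, -0.3118, 0.0722]
eef_rot: [-0.0, 0.791, 0.611, -0.0]
force: [0.2, -0.5, -1.5]
gripper_width: 0.1
finger_force: 49.0
```

```bash
python3 nudge.py '0 0 0.0006 0 0 0 0;0 0 0 0 0 0 0;0 0 0 0 0 0 0'
python3 nudge.py '0 0 0 0 0 0 0.15;0 0 0 0 0 0 0.25;0 0 0 0 0 0 0.4;0 0 0 0 0 0 0.4;0 0 -0.015 0 0 0 0.4;0 0 -0.03 0 0 0 0.4;0 0 -0.03 0 0 0 0.4;0 0 0 0 0 0 0.4' 20
python3 nudge.py '-0.04 0 0 0 0 0 0;-0.04 0 0 0 0 0 0;-0.04 0 0 0 0 0 0;0 0 0 0 0 0 0;0 0 0 0 0 0 0'
python3 - <<'E'
from workcell import robot, capture, finish_job
import cv2,numpy as np,pickle
c=capture("scene");t=capture("top");pickle.dump((c,t),open("c3.pkl","wb"))
f=lambda im,x,y:cv2.resize(im[y:y+130,x:x+130,::-1],None,fx=3,fy=3,interpolation=cv2.INTER_CUBIC)
cv2.imwrite("pics/put.png",np.hstack([f(c["frame"],170,150),f(t["frame"],220,200)]))
E
```

```text
time_s: 11.42
eef_pos: [0.5075, -0.312, 0.072]
eef_rot: [0.0, 0.791, 0.611, 0.0]
force: [-1.5, -0.6, 2.3]
gripper_width: 0.101
finger_force: 49.4
time_s: 12.08
eef_pos: [0.5092, -0.313, 0.1526]
eef_rot: [0.004, 0.791, 0.611, 0.001]
force: [1.5, -0.5, 1.0]
gripper_width: 0.398
finger_force: 0.0
time_s: 12.5
eef_pos: [0.4761, -0.4294, 0.146]
eef_rot: [-0.0, 0.792, 0.61, -0.0]
force: [0.3, 0.4, 0.3]
gripper_width: 0.0
finger_force: 0.0
```

View pics/put.png

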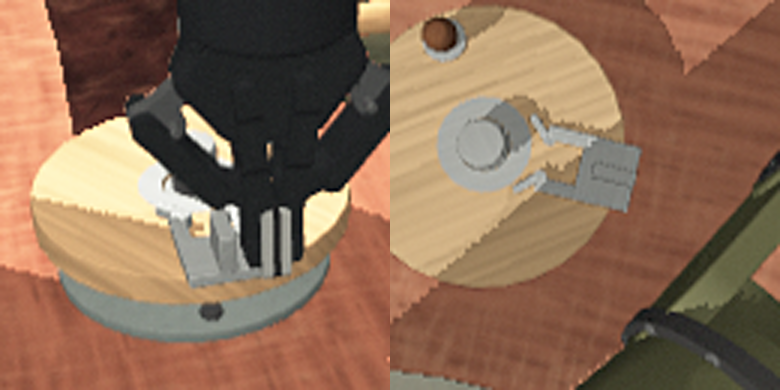

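The clip lies flat on the wheel in the top crop: tips at (533,120) and (514,190), back corners at (640,148) and (628,212), mouth to the spindle at (481,142). Measuring its alignment.

```bash
python3 - <<'E'
from h import *
import pickle
c,t=pickle.load(open("c3.pkl","rb"))
p=lambda u,v:((u-390)/3+220,v/3+200)
S=atz(t,p(481,142),.088)[:2];bR=atz(t,p(640,148),.066)[:2];bL=atz(t,p(628,212),.066)[:2]
tR=atz(t,p(533,120),.063)[:2];tL=atz(t,p(514,190),.063)[:2]
b=(bR+bL)/2;m=(tR+tL)/2;u=m-b;L=np.linalg.norm(u);u/=L;n=np.array([-u[1],u[0]]);e=bL-bR
print("S",S,"back",b,"tip",m,"len",L,"yaw",np.degrees(np.arctan2(u[1],u[0])),"yaw by back",np.degrees(np.arctan2(e[1],e[0]))-90,"wid",np.linalg.norm(e))
o=b+.054*u;print("origin",o,"to spindle along/lat",(S-o)@u,(S-o)@n)
E
python3 go.py 0.5 -0.345 0.061 75.4
```

```text
S [ 0.53031757 -0.21901445] back [ 0.5035574  -0.32409372] tip [ 0.52205176 -0.24680208] len 0.07947351137909948 yaw 76.5432680210145 yaw by back 78.20215680596507 wid 0.045243737476413054
origin [ 0.5161238  -0.27157624] to spindle along/lat 0.054421805038586846 -0.0015723958867805607
tool d [0.0854 0.0013 0.0854] rotvec [-0.0004 -0.0005 -0.0001] rows 2.8964738467166864 0.005151896251228264 F [-0.2  0.3  0.6] 12.6
```

```bash
python3 nudge.py '0 0.001 0.028 0 0 0.005 0;0 0 0.028 0 0 0 0;0 0 0.0285 0 0 0 0;0.025 0 0 0 0 0 0;0.025 0 0 0 0 0 0;0.02 0 0 0 0 0 0;0 0 0 0 0 0 0;0 0 0 0 0 0 0'
python3 go.py 0.4962 -0.3532 0.0615 75.7; python3 go.py 0.5143 -0.2820 0.0615 75.7
```

```text
time_s: 13.27
eef_pos: [0.4969, -0.3589, 0.0625]
eef_rot: [0.0, 0.792, 0.611, 0.0]
force: [-0.0, -0.7, 0.7]
gripper_width: -0.002
finger_force: 0.0
tool d [ 0.0053 -0.0021  0.001 ] rotvec [ 0.0003  0.0001 -0.0075] rows 0.13951594572290738 0.059888300938991224 F [-0.  -0.7  0.7] 13.2667
tool d [ 0.0788 -0.0027  0.001 ] rotvec [ 0.0003  0.0001 -0.0075] rows 1.8902142296820175 0.059888300938991224 F [-0.  -0.7  0.7] 13.2667
```

```bash
python3 nudge.py '0.004 -0.002 0.001 0 0 -0.007 0;0.004 0 0 0 0 0 0;0.004 0 0 0 0 0 0;0.004 0 0 0 0 0 0;0.003 0 0 0 0 0 0;0.003 0 0 0 0 0 0;0.003 0 0 0 0 0 0;0.003 0 0 0 0 0 0;0.003 0 0 0 0 0 0;0.003 0 0 0 0 0 0;0.003 0 0 0 0 0 0;0.003 0 0 0 0 0 0'
python3 nudge.py '0.003 0 0 0 0 0 0;0.003 0 0 0 0 0 0;0.003 0 0 0 0 0 0;0 0 0 0 0 0 0'
python3 nudge.py '0.003 0 0 0 0 0 0;0.003 0 0 0 0 0 0;0 0 0 0 0 0 0'
python3 go.py 0.5143 -0.2820 0.0615 75.7
```

```text
time_s: 14.27
eef_pos: [0.5042, -0.3211, 0.0612]
eef_rot: [0.0, 0.791, 0.612, -0.0]
force: [-0.1, -1.3, 0.5]
gripper_width: -0.002
finger_force: 0.5
time_s: 14.6
eef_pos: [0.5066, -0.312, 0.0612]
eef_rot: [-0.0, 0.791, 0.612, 0.0]
force: [0.3, -0.6, -0.6]
gripper_width: 0.002
finger_force: 0.0
time_s: 14.85
eef_pos: [0.5081, -0.3063, 0.0612]
eef_rot: [-0.0, 0.791, 0.612, 0.0]
force: [-0.9, 0.3, 0.5]
gripper_width: -0.0
finger_force: 0.0
tool d [ 0.0251 -0.     -0.0003] rotvec [-0.0001 -0.0001 -0.0032] rows 0.60211021500048 0.025415266208093177 F [-0.9  0.3  0.5] 14.85
```

```bash
python3 nudge.py '0.003 0 0 0 0 0 0;0.003 0 0 0 0 0 0;0 0 0 0 0 0 0'
python3 nudge.py '0.002 0 0 0 0 0 0;0.002 0 0 0 0 0 0;0 0 0 0 0 0 0'
python3 nudge.py '0.002 0 0 0 0 0 0;0.002 0 0 0 0 0 0;0 0 0 0 0 0 0'
python3 nudge.py '0.002 0 0 0 0 0 0;0.002 0 0 0 0 0 0;0 0 0 0 0 0 0'
```

```text
time_s: 15.1
eef_pos: [0.5095, -0.3006, 0.0612]
eef_rot: [0.0, 0.791, 0.612, -0.0]
force: [-0.3, -0.3, 0.2]
gripper_width: -0.003
finger_force: 0.0
time_s: 15.35
eef_pos: [0.5104, -0.2978, 0.0614]
eef_rot: [0.001, 0.791, 0.612, -0.0]
force: [-1.4, -6.4, -0.4]
gripper_width: -0.001
finger_force: 3.4
time_s: 15.6
eef_pos: [0.5113, -0.2939, 0.0614]
eef_rot: [0.001, 0.791, 0.612, -0.0]
force: [-1.7, -6.2, 0.5]
gripper_width: -0.002
finger_force: 3.3
time_s: 15.85
eef_pos: [0.5124, -0.2895, 0.0612]
eef_rot: [0.0, 0.791, 0.612, -0.0]
force: [-0.9, -2.9, -0.1]
gripper_width: -0.002
finger_force: 1.7
```

```bash
python3 nudge.py '0.002 0 0 0 0 0 0;0.002 0 0 0 0 0 0;0 0 0 0 0 0 0'
python3 nudge.py '0.002 0 0 0 0 0 0;0 0 0 0 0 0 0'
python3 nudge.py '0.0015 0 0 0 0 0 0;0 0 0 0 0 0 0'
python3 go.py 0.5143 -0.2820 0.0615 75.7
```

```text
time_s: 16.1
eef_pos: [0.5135, -0.2851, 0.0612]
eef_rot: [-0.0, 0.791, 0.612, 0.0]
force: [-0.6, -1.7, 0.8]
gripper_width: -0.0
finger_force: 0.3
time_s: 16.27
eef_pos: [0.5141, -0.2831, 0.0612]
eef_rot: [-0.0, 0.791, 0.612, 0.0]
force: [-0.0, -0.4, -0.6]
gripper_width: -0.0
finger_force: 0.0
time_s: 16.43
eef_pos: [0.5144, -0.2818, 0.0612]
eef_rot: [-0.0, 0.791, 0.612, 0.0]
force: [0.5, -1.2, 0.6]
gripper_width: 0.0
finger_force: 0.0
tool d [-0.0002 -0.0001 -0.0003] rotvec [-0.     -0.0002 -0.0032] rows 0.009637225722323365 0.025990196385822263 F [ 0.5 -1.2  0.6] 16.4333
```

```bash
python3 nudge.py '0.0015 0 0 0 0 0 0;0 0 0 0 0 0 0'
python3 nudge.py '0.0015 0 0 0 0 0 0;0 0 0 0 0 0 0'
```

```text
time_s: 16.6
eef_pos: [0.5147, -0.2804, 0.0612]
eef_rot: [-0.0, 0.791, 0.612, 0.0]
force: [-0.8, 0.3, -0.2]
gripper_width: -0.004
finger_force: 0.0
time_s: 16.77
eef_pos: [0.515, -0.2792, 0.0612]
eef_rot: [0.0, 0.791, 0.612, -0.0]
force: [-0.7, -1.0, 0.5]
gripper_width: -0.002
finger_force: 0.9
```

Contact again at about the expected home position. I'll back off, rise clear and look.

```bash
python3 nudge.py '0.001 0 0 0 0 0 0;0 0 0 0 0 0 0;0 0 0 0 0 0 0'
python3 nudge.py '-0.02 0 0 0 0 0 0;-0.04 0 0 0 0 0 0;-0.04 0 -0.02 0 0 0 0;-0.04 0 -0.03 0 0 0 0;-0.03 0 -0.03 0 0 0 0;0 0 0 0 0 0 0'
python3 - <<'E'
from workcell import robot, capture, finish_job
import cv2,numpy as np,pickle
c=capture("scene");t=capture("top");pickle.dump((c,t),open("c4.pkl","wb"))
f=lambda im,x,y:cv2.resize(im[y:y+130,x:x+130,::-1],None,fx=3,fy=3,interpolation=cv2.INTER_CUBIC)
cv2.imwrite("pics/home.png",np.hstack([f(c["frame"],170,150),f(t["frame"],200,190)]))
E
```

```text
time_s: 17.02
eef_pos: [0.5152, -0.2791, 0.0613]
eef_rot: [0.001, 0.791, 0.612, -0.0]
force: [-2.6, -7.5, -0.9]
gripper_width: -0.001
finger_force: 3.9
time_s: 17.52
eef_pos: [0.4747, -0.439, 0.1402]
eef_rot: [0.004, 0.792, 0.611, 0.0]
force: [0.2, -0.0, 0.6]
gripper_width: -0.005
finger_force: 0.0
```

View pics/home.png

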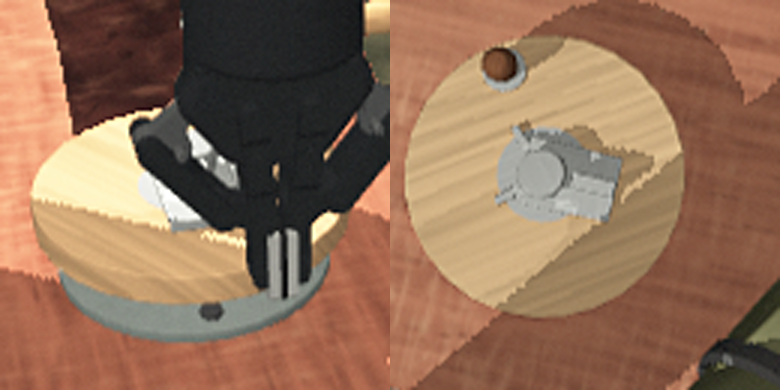

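The clip is round the neck: tips at crop (517,128) and (499,199) stick out beyond the head at (541,172), back corners at (622,160) and (610,220). I check the distance numerically.

Run:
```python
from h import *
import pickle
c,t=pickle.load(open("c4.pkl","rb"))
p=lambda u,v:((u-390)/3+200,v/3+190)
S=atz(t,p(541,172),.088)[:2];b=(atz(t,p(622,160),.066)+atz(t,p(610,220),.066))[:2]/2
m=(atz(t,p(517,128),.063)+atz(t,p(499,199),.063))[:2]/2
u=(m-b)/np.linalg.norm(m-b);print(S,b,m,"from back",(S-b)@u,"expect .054; to tips",(m-S)@u,"expect .028; lat",np.cross(u,S-b))
```

```text
[ 0.53031757 -0.21901445] [ 0.51814111 -0.26973373] [ 0.53786851 -0.19348983] from back 0.05215239790585172 expect .054; to tips 0.026602307777356525 expect .028; lat 0.0009164945812691876<stdin>:7: DeprecationWarning: Arrays of 2-dimensional vectors are deprecated. Use arrays of 3-dimensional vectors instead. (deprecated in NumPy 2.0)
```

The clip is home within about 2 mm, and the arm is clear of everything.

```bash
python3 nudge.py '0 0 -0.02 0 0 0 0;0 0 0 0 0 0 0;0 0 0 0 0 0 0;0 0 0 0 0 0 0'; python3 -c "
from workcell import robot, capture, finish_job
print(finish_job())"
```

```text
time_s: 17.95
eef_pos: [0.4753, -0.4323, 0.153]
eef_rot: [-0.001, 0.79, 0.613, -0.0]
force: [-0.7, 0.0, 0.2]
gripper_width: 0.0
finger_force: 0.0
the job is handed in; nothing more can be done
None
```

I handed the job in at about 18 s: the wheel dropped home, the clip measured within about 2 mm of the spindle's axis in the groove, and the arm stayed clear of the rasp and spokeshave; the hand-in returned no verdict.

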